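# Pop open the drawer with the lid and catch it

### The job

One of the two small top drawers of the under-sink drawer unit holds the round steel lid: press that drawer's release with one finger and, as its spring throws the drawer out at you, catch the front of the drawer with your other finger so that it never runs out into the bottles standing before it. Leave the drawer standing ajar, 20 to 80 mm open, and come away; leave the other drawers and the flap shut, leave the lid and the cans lying in their drawers, and do not touch the bottles.

Things in the scene. Friction and masses are not known exactly. Their poses are not given: they have to be found in the camera images.
- unit: White plastic drawer unit, fixed, 360 mm wide, 320 deep. Origin at the middle of its front plane, on the surface it stands on; x to its back, y to its left seen from the robot, z up. Below a flap and a wide middle drawer, on top two small drawers side by side. A cross-rail 4 to 56 mm behind the front plane (top z = 236 mm) carries their releases; behind it a clear cover (top 236 mm) shows the contents.
- left_drawer: Left small drawer. Front: white panel 172 mm wide, rim 12 mm thick, z = 166 to 262 mm, so 26 mm above the cross-rail. Origin: middle of its top edge, outer face; shut at x = -10, y = 88, z = 262 mm of the unit. Slides to the unit's -x. Once freed, a spring (4 to 2 N) throws it out over 18 mm; then it runs on by itself at up to 0.5 m/s to its stop at 170 mm. Halted past 18 mm it stays there.
- right_drawer: Right small drawer, the same as the left one (each about 0.35 kg, rail drag 0.2 N); shut, its origin lies at x = -10, y = -88, z = 262 mm of the unit. What moves it is the spring plunger behind it; what holds it shut is the catch of its release.
- left_release: Release of the left drawer: grey push pad on the cross-rail, 24 mm along x, 40 mm along y. Origin: middle of its top face, 8 mm above the rail (x = 28, y = 88, z = 244 mm of the unit), so 38 mm behind the outer face of the shut drawer and 18 mm below the top of its front. Pressed straight down it moves 7 mm (2 N at first, 5 N at the bottom) and frees the drawer after about 4 mm.
- right_release: Release of the right drawer, the same; at x = 28, y = -88, z = 244 mm in the unit's frame.
- lid_center (a point): Middle of the round steel lid with a knob, 92 mm in diameter and 31 mm high, lying in the left or in the right small drawer (a crushed can lies behind it), seen through the clear cover.
- can_front: Crushed aluminium can, a disc 69 mm in diameter and 23 mm high, loose in the small drawer that does not hold the lid. Origin at its underside.
- middle_drawer: Wide middle drawer with a low front (36 mm), shut; over it are seen a PET bottle and a yogurt cup. Origin at the middle of its front, at x = 0, z = 91 mm in the unit's frame.
- flap (a joint): Flap over the bottom compartment, hinged on its lower edge: 0 rad shut, grows as it opens.
- soap_bottle: Upright bottle of washing-up liquid, 62 mm in diameter, 235 mm tall, loose, standing before one of the small drawers, about 110 mm clear of its shut front. Origin at its underside.
- flask: Upright steel flask, 68 mm in diameter, 215 mm tall, loose, standing before the other small drawer in the same way. Origin at its underside.
Not all that is in view belongs to the job. Leave any blue look-alike of the soap_bottle alone.

How it is judged:
By the outcome, as a careful person would: the job done as asked, in the order asked, and still so for the second after the job is handed in, with the robot touching nothing.
It also fails if it takes over 32 s, if anything falls off the work surface, if the arm or the gripper's body presses on something with over 40 N, if the wrist force passes 120 N, or if a joint passes its speed limit or range.

### The arm

A 6-joint arm with a two-finger parallel gripper is mounted at the origin on the work surface. World frame = base frame: x ahead of the robot, y to its left, z up, the work surface at z = 0. Lengths are in mm, angles in degrees, forces in N, time in s.
With the tool pointing down it reaches from about 350 to 975 mm from the base axis. Payload 17.4 kg.
Tool frame: the origin (TCP) lies at the very end of the fingers, on their centre line; the grasp point (between the pads) lies 19 mm behind it; z points along the fingers, y is the line along which they close (so a half turn about z gives the same grasp; the last joint's range is limited). The gripper opens to 85 mm and grips with 20 to 120 N. Pads are 22 mm wide; open, the fingers measure 114 mm over their backs; the gripper's body (76 mm by 85 mm) begins 54 mm behind the grasp point. The pads swing forward as they close: fully open they stand 13 mm farther back than shut.
Start: joints at [75.069, 6.646, 82.598, -0, 90.757, -2.166], TCP at [149.157, 658.32, 231.303] pointing down, gripper open.
Joint ranges: [-162.19, 162.19], [-47.58, 125.68], [4.15, 143.07], [-65.23, 245.23], [0.69, 171.88], [-170.13, 170.13]. Speed limits (degrees/s): [108.29, 108.29, 127.2, 180, 180, 180].

### API

Orientations are given as [roll, pitch, yaw] about the fixed x, y, z axes, in that order (R = Rz(yaw) Ry(pitch) Rx(roll)).
In Python, from rig import robot, vision, ticket, readout gives the robot as it stands. Calls block until the motion is done:
- robot.movep(position, orientation): joint-space move of the TCP to a pose.
- robot.movel(position, ori=None, vel=150): straight line of the TCP; ori=None keeps the orientation; vel is the mean speed in mm/s.
- robot.goto_joints(angles): joint-space move.
- robot.open_gripper() and robot.close(strength=None): open the fingers fully, or close them until they stop; strength is the grip in N (None keeps the last).
- robot.wait(seconds).
- robot.ik(position, orientation): joint angles nearest the present ones, or None.
- vision.read_camera(name): name is "side" or "top" or "wrist"; returns (picture, depth): 420x560x3 uint8, red, green, blue; 420x560 float32, mm along the optical axis (not along the pixel's ray), 0 where there is no reading.
- vision.camera_model(name): a dict with "fov_y" (degrees; the focal length in pixels is half the picture's height over the tangent of half this angle, whatever the lens; pixels are square), "cx", "cy" (the principal point, pixels), "k1" (the pictures are not rectified: a ray, as slopes to the right and down, at radius r is drawn at 1 + k1 r^2 times it, then the intrinsics apply), "R" (3x3) and "t" (3): a world point X has camera coordinates R X + t. Camera axes: x right, y down, z forward; pixel columns grow to the right and rows downward; lengths in mm; the calibration is good to about 2 mm. A picture is of the moment at which its call begins: read the wrist's pose just before it. camera_model takes no time and is no camera call; for the wrist camera it gives the pose at the moment of the call.
A pose or a line that the arm cannot do raises robot.PlanningError and nothing moves.
- ticket.close_job(): hands the job in; it is judged then, once.
Readings, each from a call of its own:
- readout.current_time(): time.
- readout.current_joints(): joint angles.
- readout.current_joint_vel(): joint speeds.
- readout.current_joint_efforts(): joint torques, N m.
- readout.current_eef_pos(): TCP position.
- readout.current_orientation(): TCP orientation.
- readout.current_contact_force(): force on the tool from outside, world axes, zero at the start.
- readout.current_wrist_torque(): the same for the moment, N m.
- readout.current_opening(): opening from 0.0 (shut) to 1.0 (fully open).
- readout.current_gripper_force(): force on a finger pad.
Only numpy, scipy, OpenCV 4.12 (cv2) and the standard library are available. Lean on these libraries where they do the work, as an engineer would, in place of code of your own. Each camera call takes 0.05 s, during which the arm holds its last target. There are 200 camera calls.

## Working session

There is one attempt and no reset: what is moved stays moved. The work goes in short steps, each a Python script; the robot and the scene stay as the last script left them, time stands still between calls to the robot, and variables do not carry over. Pictures are saved under pics/ and viewed, at most 10 in all, crops included, and the job is handed in when it is done.

```bash
ls; mkdir -p pics
python3 - <<'E'
from rig import robot, vision, readout
import cv2, numpy as np
for n in ("top","side"):
    p,d=vision.read_camera(n); m=vision.camera_model(n)
    cv2.imwrite(f"pics/{n}0.png",p[:,:,::-1]); np.savez(f"{n}0.npz",p=p,d=d,**m)
    print(n,m)
print(readout.current_time(),readout.current_orientation())
E
```

```text
pics
top {'fov_y': 56.85091341387419, 'cx': 274.11421789970825, 'cy': 206.0829042892445, 'k1': -0.08482993117825745, 'R': array([[-0.02964396, -0.99857073, -0.0444716 ],
       [-0.99862973,  0.03150662, -0.04178506],
       [ 0.04312649,  0.04317198, -0.99813641]]), 't': array([ 74.74852779, 547.33064471, 784.41145919])}
side {'fov_y': 57.39866027617416, 'cx': 278.79287374422535, 'cy': 210.24976960228187, 'k1': -0.0700525013292807, 'R': array([[-0.41626888, -0.90924019, -0.00157959],
       [-0.8348503 ,  0.38289874, -0.3954915 ],
       [ 0.36020159, -0.16331208, -0.91846828]]), 't': array([260.34757766, 503.7238977 , 632.23384817])}
0.1 [-1.79941866e+02 -1.21496076e-03  1.67236236e+02]
```

View pics/top0.png

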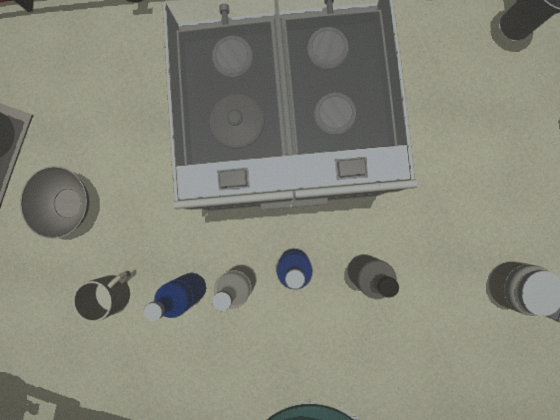

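View pics/side0.png

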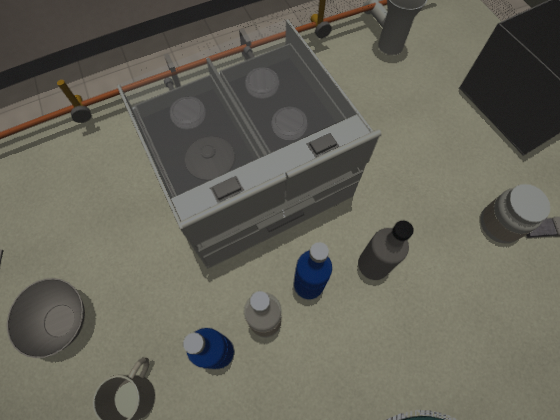

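The lid, with its knob, is at about (235,117) in the top view, so it is in the left drawer. The left release is at about (233,178) and the right one at (352,168). The bottles stand at about (232,288) and (375,280), and blue look-alikes are at (295,270) and (178,298).

```bash
cat > h.py <<'E'
import cv2, numpy as np
def ray(m,uv):
    f=210/np.tan(np.radians(float(m["fov_y"]))/2)
    K=np.array([[f,0,m["cx"]],[0,f,m["cy"]],[0,0,1]],float)
    q=cv2.undistortPoints(np.array(uv,float).reshape(-1,1,2),K,np.array([float(m["k1"]),0,0,0]))[:,0]
    return np.c_[q,np.ones(len(q))]
def onplane(m,uv,z):
    R,t=np.array(m["R"]),np.array(m["t"]); c=-R.T@t; d=ray(m,uv)@R
    return c+d*((z-c[2])/d[:,2])[:,None]
def deproj(m,uv,dep):
    R,t=np.array(m["R"]),np.array(m["t"])
    return (ray(m,uv)*np.array(dep)[:,None]-t)@R
E
python3 - <<'E'
import numpy as np,cv2
from h import *
m=np.load("top0.npz"); s=np.load("side0.npz")
print("top pads",onplane(m,[(233,178),(352,168)],244).round(1))
print("side pads",onplane(s,[(227,187),(323,144)],244).round(1))
for M,pts in ((m,[(233,178),(352,168),(235,117),(222,300),(388,286),(295,279)]),(s,[(227,187),(323,144),(261,301),(402,231),(319,252)])):
    print(deproj(M,pts,[np.median(M["d"][v-1:v+2,u-1:u+2]) for u,v in pts]).round(0))
cv2.imwrite("pics/top1.png",cv2.resize(m["p"][130:225,165:425,::-1],None,fx=3,fy=3,interpolation=cv2.INTER_CUBIC))
E
```

```text
top pads [[582.7 107.3 244. ]
 [591.4 -67.3 244. ]]
side pads [[581.4 109.  244. ]
 [589.3 -64.1 244. ]]
[[ 583.  107.  244.]
 [ 591.  -67.  245.]
 [ 676.  103.  237.]
 [ 403.  130.  236.]
 [ 414. -120.  216.]
 [ 431.   21.  235.]]
[[ 581.  109.  244.]
 [ 589.  -64.  245.]
 [ 399.  131.  236.]
 [ 409. -115.  215.]
 [ 429.   24.  235.]]
```

View pics/top1.png

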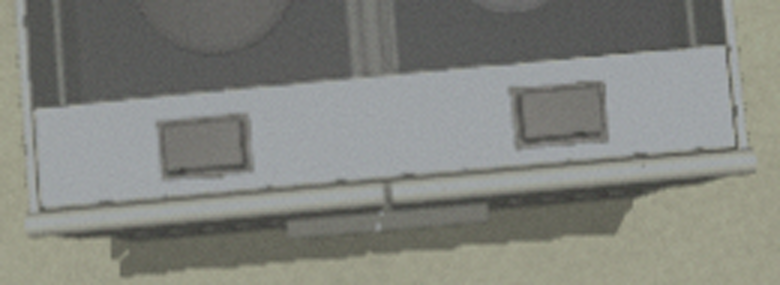

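The pad heights (244 and 245), their spacing (175) and the bottle heights (236 and 216) all agree with the task's figures. The unit's yaw is about 2.7°. I'll hover above the left release and look from close by.

Run:
```python
from rig import robot, vision, readout
import cv2, numpy as np
from h import *
x,y,z=readout.current_eef_pos()
robot.movel([x,y,350],vel=250)
pos=[531.3,105.8,310]
for yaw in (92.7,-87.3): 
    q=robot.ik(pos,[180,0,yaw]); print(yaw,None if q is None else np.round(q,1))
yaw=92.7
robot.movep(pos,[180,0,yaw])
m=vision.camera_model("wrist"); p,d=vision.read_camera("wrist")
np.savez("w0.npz",p=p,d=d,**m); cv2.imwrite("pics/w0.png",p[:,:,::-1])
print(-m["R"].T@m["t"],readout.current_eef_pos(),readout.current_orientation(),readout.current_contact_force(),readout.current_opening(),readout.current_time())
p,d=vision.read_camera("side"); m=vision.camera_model("side"); np.savez("s1.npz",p=p,d=d,**m)
cv2.imwrite("pics/s1.png",cv2.resize(p[50:300,100:420,::-1],None,fx=2.4,fy=2.4))
```

```text
92.7 [  8.6 -10.6  92.2  -0.   98.4   5.9]
-87.3 None
[527.39609073 178.82765299 453.1954988 ] [531.27212761 106.44212539 310.01671265] [-1.79997093e+02 -4.01966204e-03  9.27684931e+01] [ 0.05061047 -0.23386962 -0.21246129] 0.9981360179739168 3.1667
```

View pics/w0.png

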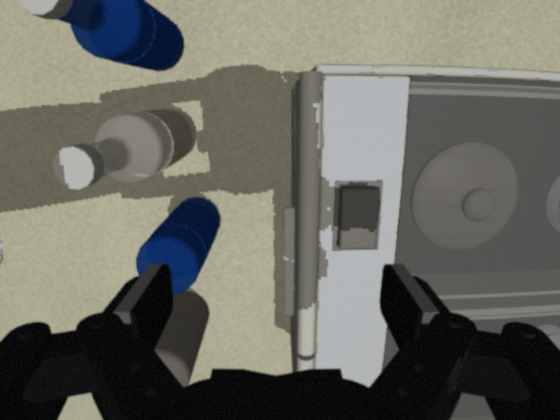

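View pics/s1.png

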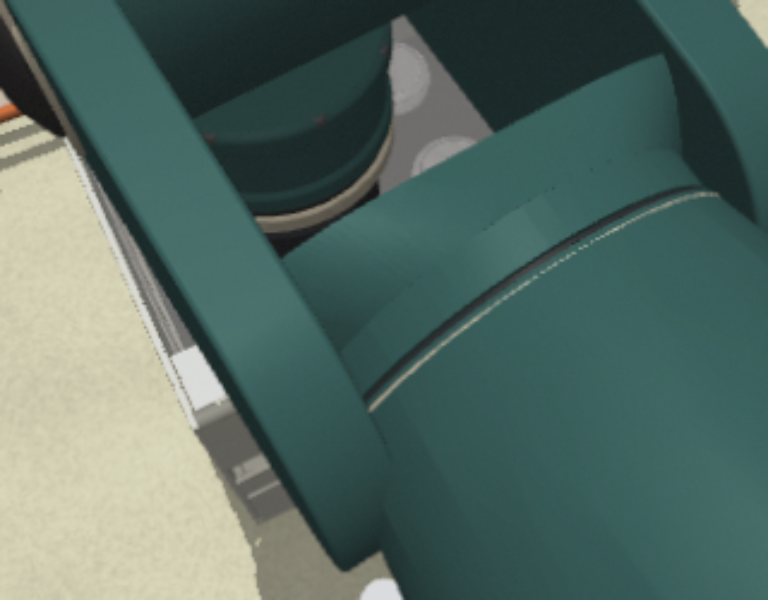

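The wrist view shows the left release at about (358,215), the drawer's front rim at x≈310 and the lid at (465,195). The finger tips are at about (160,268) and (405,268). The side view is blocked by the arm. Next I'll measure the fingers and the pad in 3D.

Run:
```python
import numpy as np
from h import *
m=np.load("w0.npz"); d=m["d"]
def D(pts): return deproj(m,pts,[d[v,u] for u,v in pts])
pad=D([(358,195),(358,205)]);print("pad",pad.round(1), onplane(m,[(338,215),(380,215),(358,183),(358,248)],244).round(1))
print("rim",onplane(m,[(298,100),(298,300)],262).round(1), D([(308,100),(308,300)]).round(1))
a=np.radians(2.7); X=np.array([np.cos(a),np.sin(a)]); T=np.array([531.3,106.4])
for u0,u1 in ((100,200),(375,470)):
    uv=[(u,v) for v in range(262,345) for u in range(u0,u1) if 0<d[v,u]<220]
    P=D(uv); r=P[:,:2]-T
    f=np.c_[r@X, r@[-X[1],X[0]], P[:,2]]
    print(len(uv)); 
    for lo in range(305,345,5):
        k=f[(f[:,2]>=lo)&(f[:,2]<lo+5)]
        if len(k)>5: print(lo,len(k),"x",k[:,0].min().round(1),k[:,0].max().round(1),"y",k[:,1].min().round(1),k[:,1].max().round(1))
s=np.load("s1.npz")
```

```text
pad [[579.3 126.7 245.3]
 [580.6 119.7 243. ]] [[568.7 113.1 244. ]
 [594.8 114.3 244. ]
 [578.8 133.7 244. ]
 [583.6  91.8 244. ]]
rim [[538.7 179.8 262. ]
 [546.3  63.5 262. ]] [[543.8 180.  261.6]
 [552.4  63.7 261.9]]
4399
320 39 x -43.6 -42.8 y -7.9 9.2
325 252 x -55.3 -42.7 y -9.6 12.5
330 367 x -56.6 -42.5 y -10.9 12.7
335 432 x -57.1 -42.6 y -10.5 13.0
340 490 x -57.0 -42.6 y -10.1 12.7
4895
320 40 x 41.9 42.7 y -9.1 9.7
325 251 x 41.7 49.3 y -9.4 12.7
330 357 x 41.7 54.9 y -10.2 12.9
335 434 x 41.6 56.3 y -10.5 13.0
340 500 x 41.6 56.0 y -10.4 12.8
```

The tips sit 13 mm above the TCP and their lowest part is close to the inner faces (±42). The rim's outer face at x≈543.3 agrees with the pad centre minus 38. I'll shift the TCP, then press in small steps with force feedback. The catching finger then stands about 51 mm in front of the drawer.

Run:
```python
from rig import robot, vision, readout
import cv2, numpy as np
ori=[180,0,93.0]; x,y=534.5,109.0
robot.movel([x,y,300],ori=ori,vel=100)
robot.movel([x,y,236],vel=80)
robot.wait(.15); f0=np.array(readout.current_contact_force()); print(f0)
z=235
while z>=223.5:
    robot.movel([x,y,z],vel=25)
    f=np.array(readout.current_contact_force())-f0; print(z,f.round(2))
    if f[2]>4.3 : break
    z-=0.75
robot.wait(.5)
print(np.array(readout.current_contact_force())-f0,readout.current_eef_pos(),readout.current_time())
m=vision.camera_model("wrist"); p,d=vision.read_camera("wrist")
np.savez("w1.npz",p=p,d=d,**m); cv2.imwrite("pics/w1.png",p[:,:,::-1])
```

```text
[-0.16488606 -0.87581291 -0.43689525]
235 [0.46 0.4  0.81]
234.25 [-0.11  0.77  0.31]
233.5 [0.44 0.25 1.05]
232.75 [ 0.1   0.6  -0.11]
232.0 [-0.65  0.85  0.1 ]
231.25 [-0.61  0.07  1.59]
230.5 [-0.61  0.51  2.22]
229.75 [-0.26  1.23  4.65]
[0.13527696 0.82789229 4.75149057] [534.54642917 108.99869665 229.79626374] 7.075
```

View pics/w1.png

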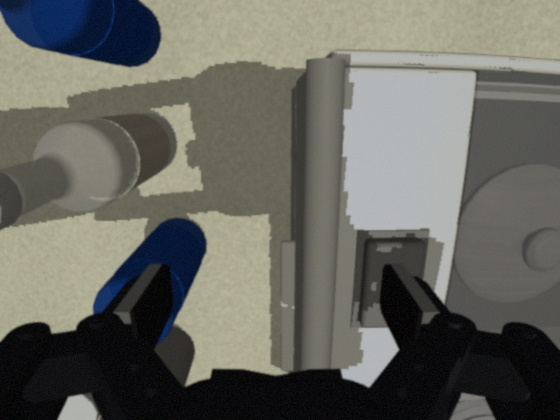

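The finger is on the left pad at about (395,275). The drawer is still shut, with its rim at x≈322, so I'll press further and watch the rim's depth.

Run:
```python
from rig import robot, vision, readout
import cv2, numpy as np
x,y=534.5,109.0; z=229.0
d0=np.load("w1.npz")["d"][130:200,325]; print(np.median(d0))
while z>=224:
    robot.movel([x,y,z],vel=25); robot.wait(.1)
    p,d=vision.read_camera("wrist"); f=readout.current_contact_force()
    print(z,np.round(f,2),np.median(d[130:200,325]))
    if abs(np.median(d[130:200,325])-np.median(d0))>8 or f[2]>15: break
    z-=0.75
robot.wait(.6)
print(readout.current_contact_force(),readout.current_eef_pos(),readout.current_time())
m=vision.camera_model("wrist"); p,d=vision.read_camera("wrist")
np.savez("w2.npz",p=p,d=d,**m); cv2.imwrite("pics/w2.png",p[:,:,::-1])
```

```text
110.96477
229.0 [1.04 0.45 4.13] 110.59798
228.25 [1.01 0.02 3.46] 109.63948
227.5 [1.56 0.06 4.75] 109.26102
226.75 [-0.26 -0.09  3.31] 199.58093
[-1.90635966  0.60863137  3.20435819] [534.43221932 108.98489585 226.7302062 ] 9.325
```

View pics/w2.png

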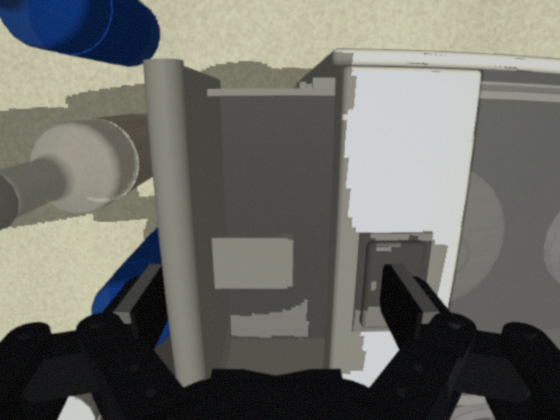

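The drawer is out and caught. Its rim (x≈175) rests by the catching finger (x≈150), still clear of the bottle. Now I'll lift straight up and check.

Run:
```python
from rig import robot, vision, readout
import cv2, numpy as np
from h import *
robot.movel([534.5,109,240],vel=40); print(np.round(readout.current_contact_force(),2))
robot.movel([534.5,109,360],vel=120)
robot.movep([300,500,360],[180,0,150])
robot.wait(.3)
p,d=vision.read_camera("top"); m=vision.camera_model("top")
np.savez("t2.npz",p=p,d=d,**m); cv2.imwrite("pics/t2.png",p[:,:,::-1])
print(readout.current_contact_force(),readout.current_time())
```

```text
[0.34 0.48 0.09]
[-0.42168542  0.07405383 -0.65270835] 13.025
```

View pics/t2.png

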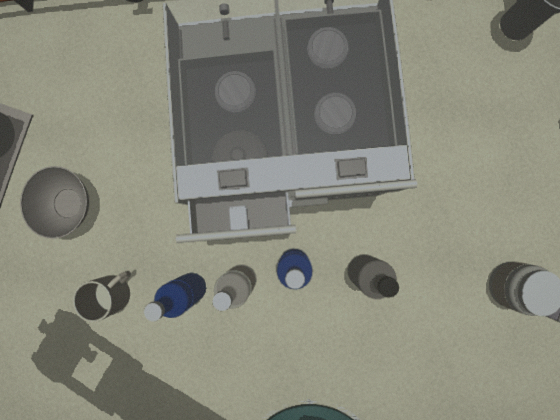

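The left drawer stands ajar: its rim is at row ≈237, against ≈204 when shut, which is about 50 mm. The lid (237,155) is still in it, the right drawer is shut, and the bottles are where they were.

Run:
```python
import numpy as np
from h import *
from rig import ticket
a=np.load("top0.npz");b=np.load("t2.npz")
o=(onplane(a,[(235,203)],262)-onplane(b,[(235,236.5)],262))[0]; print(o)
if 25<o[0]<75: print(ticket.close_job())
```

```text
[47.49476534 -1.2371585   0.        ]
the job is handed in; nothing more can be done
None
```

The job is handed in: I pressed the left drawer's release (the one holding the lid) and caught the front with the other finger; it now stands about 48 mm open, the lid still in it, the right drawer shut and the bottles unmoved in the last top view.

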